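# Seat the extractor's control board with its ejector levers

## Task

Take the circuit board from the wooden stand, stand it in the open card slot of the dust extractor's controller (either way round), and swing both of the slot's ejector levers inward until the board is fully home on its rests at both ends and both levers are closed over it. The contacts push back, so work by feel: do not ram or over-press the board, and leave the other things on the bench where they are.

Things in the scene. Friction and masses are not known exactly. Their poses are not given: they have to be found in the camera images.
- board: Loose circuit board, 400 g, same either way round. Origin: middle of its bottom edge; x thickness, y length, z up. Green plate 4 mm thick, 124 mm long (114 in its upper part), 78 mm tall; aluminium rail at each end (150 mm overall), 10 mm thick, its cap (set 56 to 63 mm up, each end different) the shoulder a lever's nose presses; top middle: grip tab 12 mm thick (x), 32 mm long (y), z 78 to 112.
- board_tab (a point): Centre of the board's grip tab, 97 mm above the board's bottom edge. Grip it here across its 12 mm thickness (board x).
- foot_a (a point): Underside of the board's rail at its +y end, 68 mm from the board's middle.
- foot_b (a point): Underside of the board's rail at its -y end, 68 mm from the board's middle.
- stand: Fixed wooden block, 80 mm (x) by 180 mm (y), 40 mm tall, with a slot 16 mm wide along its y whose floor is 12 mm above the table; the board starts standing in it, its y along the stand's y. Origin: centre of the underside.
- cage: Controller's open grey chassis, fixed, 134 mm (x) by 250 mm (y), walls 45 mm tall. Origin: centre of the underside; y along the card slot, z up. Two black U guides at y = 59 to 81 mm either side take the board's end rails: 13 mm wide, 155 mm between end walls, tops 60 mm above the table, flared mouths to 71 mm (about 5 mm lead-in). The flares and levers are its only parts near the board's path.
- slot (a point): Middle of the card slot, 20 mm above the table: the height of the seated board's bottom edge, where a steel rest in the foot of each guide stops the rails. Two spring contact blocks between the guides hold a board that is just set in 7 mm higher, at 27 mm; each pushes up with 6 N there and about 10 N when the board is home.
- pivot_left (a point): Hinge axis of the left (cage +y) lever, 97 mm from the slot's middle, 76 mm above the table; the axis runs along the cage's x.
- pivot_right (a point): Hinge axis of the right (cage -y) lever, 97 mm from the slot's middle, 76 mm above the table.
- tip_left (a point): Centre of the left lever's round thumb bar, 90 mm from its hinge: 14 mm thick, 28 mm long (along cage x). Push it here.
- tip_right (a point): Centre of the right lever's round thumb bar, 90 mm from its hinge, 14 mm thick, 28 mm long.
- lever_left (a joint): Left ejector lever, rad: 0 = upright, positive = leaning outward from the slot, at most 1.05. As it swings inward its steel nose (30 mm from the hinge) comes down on the board's shoulder: at 0.05 to 0.4 on a board just set in, between -0.25 and 0.14 on a seated one, as that end's cap is tall; that board is its only stop, found by feel. Closing one side first tilts the board a little: harmless.
- lever_right (a joint): Right ejector lever, mirror image. Both hinges are stiff (0.5 N m) and stay where left. Inward push at the thumb bar: 6 to 9 N free, 9 to 14 N against contacts and guide friction, in jerks. Home is where a fresh push of 13 to 16 N moves it no farther (the bar still yields a few mm elastically); the nose multiplies the push threefold and over-pressing (over 20 N) bends the board.
- dropper_a: Bystander, leave alone: small white dropper bottle, 32 mm across, 85 mm tall
- dropper_b: Bystander, leave alone: small white dropper bottle, 32 mm across, 85 mm tall
- pigment_jar: Bystander, leave alone: red plastic jar, 70 mm across, 90 mm tall
- green_bowl: Bystander, leave alone: green plastic bowl, 140 mm across, 60 mm tall
- spatula: Bystander, leave alone: flat spatula lying on the table
- screwdriver: Bystander, leave alone: screwdriver lying on the table
- plaster_mould: Bystander, leave alone: small plaster bowl, 100 mm across, 55 mm tall
Not all that is in view belongs to the job. What is meant by the board is not orange, and is the smaller of those in its own colour.

How it is judged:
By the outcome, as a careful person would: the job done as asked, in the order asked, and still so for the second after the job is handed in, with the robot touching nothing.
It also fails if it takes over 72 s, if anything falls off the work surface, if the arm or the gripper's body presses on something with over 40 N, if the wrist force passes 120 N, or if a joint passes its speed limit or range.

## Robot

A 6-joint arm with a two-finger parallel gripper is mounted at the origin on the work surface. World frame = base frame: x ahead of the robot, y to its left, z up, the work surface at z = 0. Lengths are in mm, angles in rad, forces in N, time in s.
With the tool pointing down it reaches from about 350 to 975 mm from the base axis. Payload 7.1 kg.
Tool frame: the origin (TCP) lies midway between the tips of the shut fingers; the grasp point (between the pads) lies 19 mm behind it (ctrl.grasp_offset is the distance from the TCP to the grasp point, in mm); z points along the fingers, y is the line along which they close (so a half turn about z gives the same grasp; the last joint's range is limited). The gripper opens to 88 mm and grips with 3 to 60 N. Pads are 20 mm wide; open, the fingers measure 115 mm over their backs; the gripper's body (75 mm by 178 mm) begins 61 mm behind the grasp point.
Start: joints at [1.173, 0.423, 1.63, -0, 1.089, -0.019], TCP at [231.096, 580.689, 222.675] pointing down, gripper open.
Joint ranges: [-3, 3], [-0.9, 2.11], [0.09, 2.58], [-1.31, 4.45], [0.11, 2.69], [-2.54, 2.54]. Speed limits (rad/s): [2.39, 2.39, 3.01, 3.14, 3.14, 3.14].

## Interface

Orientations are given as a rotation vector (axis times angle).
In Python, from workcell import ctrl gives the robot as it stands. The module is installed in compiled form; this text tells all that it offers.
- The arm moves only by the tool servo_tool, never from a script. Its argument "rows" is a list of rows, each a list of 7 numbers: the turn, a rotation vector about the tool's x, y, z as a fraction of full scale, then the shift along the tool's x, y, z as a fraction of full scale, then the finger opening in mm, from 0 to 87.8. A call has 1 to 10 rows; each row is the pose to reach, as a shift and turn from the pose commanded when the call began, along the tool's axes at that moment; what a row does not reach only later rows make up. Full scale, the value 1, is 20 cm for a shift and 1.5 rad for a turn. A row lasts 1/8 s, in which the tool goes at most 62.5 mm and 10.7 degrees, less where a joint would pass 70% of its speed; a pose out of reach is approached as far as the arm can. A call with a number of a shift or a turn outside -1 to 1 is refused whole. A call with a gripper value outside its range is refused whole. The fingers move at their own pace and stop on an object; the grip force is fixed at half the most. Time passes only in rows, so rows that repeat a pose let the fingers close. It gives the time, the measured TCP pose, the force, the opening and the grip force at its end, in the units of the state.
- ctrl.get_obs(): the state, without advancing time (a new reading comes with each control period).
- ctrl.get_image(name): name is "scene" or "top" or "wrist"; returns (picture, depth): 480x640x3 uint8, red, green, blue; 480x640 float32, mm along the optical axis (not along the pixel's ray), 0 where there is no reading.
- ctrl.camera_info(name): a dict with "intrinsics" (3x3 intrinsics, pixels), "R" (3x3) and "t" (3): a world point X has camera coordinates R X + t. Camera axes: x right, y down, z forward; pixel columns grow to the right and rows downward; lengths in mm; the calibration is good to about 2 mm. The wrist camera is an equidistant fisheye: a pixel r from the principal point sees the ray r / f radians off the axis. A picture is of the moment at which its call begins: read the wrist's pose just before it. camera_info takes no time and is no camera call; for the wrist camera it gives the pose at the moment of the call.
- ctrl.close_job(): hands the job in; it is judged then, once.
The state is a dict: "t": time; "qpos": joint angles; "qvel": joint speeds; "joint_torque": joint torques, N m; "ee_pos": TCP position; "orientation": TCP orientation; "ft_force": force on the tool from outside, world axes, zero at the start; "moment": the same for the moment, N m; "width": finger opening in mm; "grasp_force": force on a finger pad.
Only numpy, scipy, OpenCV 4.12 (cv2) and the standard library are available. Lean on these libraries where they do the work, as an engineer would, in place of code of your own. Each camera call takes 0.05 s, during which the arm holds its last target. There are 200 camera calls.

## Working session

There is one attempt and no reset: what is moved stays moved. The work goes in short steps, Python scripts to look and compute and a tool call to move; the robot and the scene stay as the last step left them, time stands still between calls to the robot, and variables do not carry over. Pictures are saved under pics/ and viewed, at most 10 in all, crops included, and the job is handed in when it is done.

Besides the shell and the picture viewer there is one more tool, called after "Request:" by a JSON object that holds its "fn" and its "kwargs". servo_tool: Moves the arm, as the interface text tells. Its arguments: {"type":"object","properties":{"rows":{"type":"array","items":{"type":"array","items":{"type":"number"}}}},"required":["rows"]}

```bash
mkdir -p pics; cat > h.py <<'E'
import numpy as np, cv2
from scipy.spatial.transform import Rotation as Ro
from workcell import ctrl
def grab(n,tag):
    ci=ctrl.camera_info(n); im,d=ctrl.get_image(n)
    cv2.imwrite(f'pics/{tag}.png',im[:,:,::-1]); np.savez(f'{tag}.npz',im=im,d=d,K=ci['intrinsics'],R=ci['R'],t=ci['t'])
def pts(tag):
    z=np.load(tag+'.npz'); K,R,t,d=z['K'],z['R'],z['t'],z['d']
    v,u=np.mgrid[:480,:640]; c=np.stack([(u-K[0,2])/K[0,0]*d,(v-K[1,2])/K[1,1]*d,d],-1)
    P=(c-np.ravel(t))@R; P[d==0]=np.nan; return z['im'],P
def st():
    o=ctrl.get_obs(); print('t',round(o['t'],2),'pos',np.round(o['ee_pos'],1),'rv',np.round(o['orientation'],3),'F',np.round(o['ft_force'],1),'w',round(float(o['width']),1),'g',np.round(o['grasp_force'],1),'q',np.round(o['qpos'],2)); return o
E
python3 - <<'E'
from h import *
o=st(); print(Ro.from_rotvec(o['orientation']).as_matrix().round(3))
grab('scene','scene1'); grab('top','top1')
for n in('scene','top'):
    c=ctrl.camera_info(n); print(n,-np.array(c['R']).T@np.ravel(c['t']))
E
```

```text
t 0.0 pos [230.9 580.2 221.9] rv [-5.910e-01 -3.085e+00  2.000e-03] F [-0.3  0.9 -0. ] w 87.8 g 0.0 q [ 1.17  0.42  1.63 -0.    1.09 -0.02]
[[-0.929  0.37  -0.001]
 [ 0.37   0.929 -0.001]
 [ 0.    -0.002 -1.   ]]
scene [1396.95262527  344.81455971  992.65944078]
top [ 273.24250743 -118.22680398 1588.8167159 ]
```

View pics/top1.png

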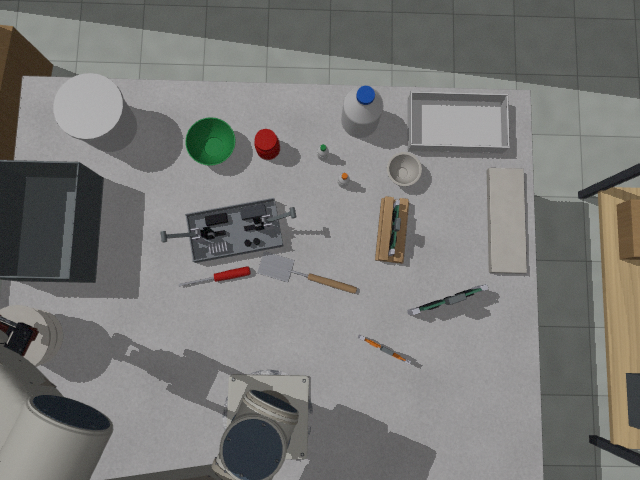

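View pics/scene1.png

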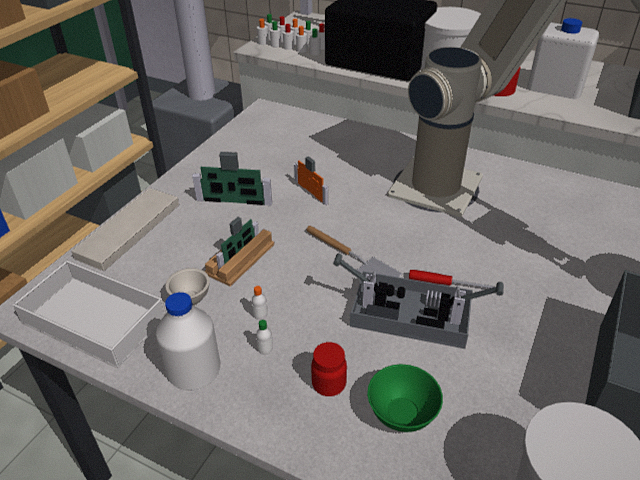

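The candidates in the top view are the green board in the wooden stand (398,228), a larger green board standing free (450,300) and an orange board (390,350). I choose the smaller green one, in the stand. The cage is at about (237,230), with thumb bars at about (164,237) and (292,212).

```bash
python3 - <<'E'
from h import *
im,P=pts('top1')
def rg(u0,u1,v0,v1,lo,hi,name):
    p=P[v0:v1,u0:u1].reshape(-1,3); uv=np.mgrid[v0:v1,u0:u1].reshape(2,-1).T[:,::-1]
    m=(p[:,2]>lo)&(p[:,2]<hi); q=p[m]
    if len(q)<3: print(name,len(q)); return
    r=cv2.minAreaRect(q[:,:2].astype(np.float32))
    print(name,len(q),'mean',q.mean(0).round(1),'rect',np.round(r[0],1),np.round(r[1],1),round(r[2],1),'z',np.nanpercentile(q[:,2],[5,50,95]).round(0),'uv',uv[m].mean(0).round(0))
rg(365,420,185,275,25,48,'stand')
rg(365,420,185,275,85,200,'boardtop')
rg(365,420,185,275,113,135,'tab')
rg(180,290,195,270,38,50,'cagewalls')
rg(155,180,225,250,60,200,'tipL?')
rg(280,305,200,225,60,200,'tipR?')
for (u,v) in [(164,237),(292,212),(398,228),(237,230),(323,150),(267,143)]: print(u,v,P[v,u].round(0))
a=im[190:275,150:310]; b=im[185:275,360:425]
a=cv2.resize(a,None,fx=5,fy=5,interpolation=2)[:,:,::-1]
cv2.imwrite('pics/cage.png',a); 
s=np.load('scene1.npz')['im']
c=cv2.resize(s[205:295,195:290],None,fx=4,fy=4,interpolation=2); d=cv2.resize(s[245:350,325:510],None,fx=3,fy=3,interpolation=2)
d=cv2.copyMakeBorder(d,0,c.shape[0]-d.shape[0],0,0,0)
e=cv2.resize(np.hstack([c,d]),None,fx=.84,fy=.84)
cv2.imwrite('pics/close.png',e[:,:,::-1])
E
```

```text
stand 1160 mean [ 511.1 -331.5   38.6] rect [ 513.9 -333.2] [ 67.  180.6] 84.2 z [32. 39. 45.] uv [393. 230.]
boardtop 116 mean [ 512.2 -332.4  108. ] rect [ 513.3 -333.2] [ 12.7 110.5] 83.5 z [ 86. 115. 126.] uv [397. 225.]
tab 63 mean [ 514.  -332.9  121.5] rect [ 514.  -333.3] [12.7 32.3] 83.5 z [114. 122. 126.] uv [398. 224.]
cagewalls 460 mean [516.4  99.   42.4] rect [501.7 109.7] [135.5 249.9] 11.8 z [38. 42. 48.] uv [237. 224.]
tipL? 115 mean [468.4 266.3 124.2] rect [468.2 262.3] [27.2 41.7] 6.1 z [107. 127. 136.] uv [168. 236.]
tipR? 102 mean [534.2 -46.6 127.4] rect [535.3 -41.8] [26.8 41.4] 5.7 z [109. 132. 139.] uv [289. 213.]
164 237 [463. 274. 135.]
292 212 [537. -54. 133.]
398 228 [ 502. -334.  123.]
237 230 [503. 103.  20.]
323 150 [ 723. -133.   75.]
267 143 [734.  21.  92.]
```

View pics/close.png

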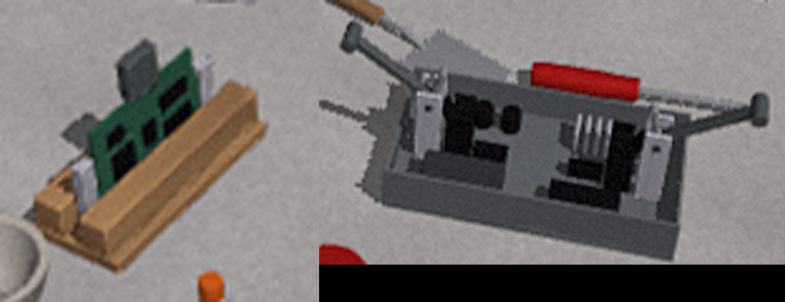

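View pics/cage.png

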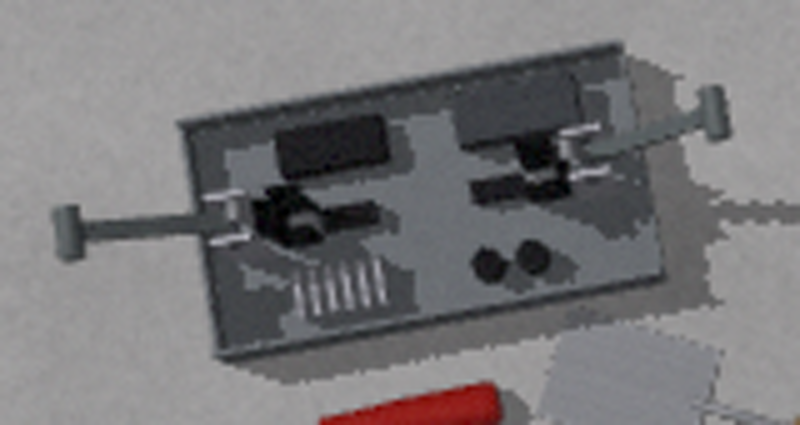

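The close crops show the smaller green board in the stand. Both levers lean out by about 0.89 rad. The slot middle is near (501,110) and the slot runs at about 102°. Next I move over the cage for one close look.

Request:
{"fn": "servo_tool", "kwargs": {"rows": [[0, 0, 0, -0.97, -0.88, -0.15, 87.8], [0, 0, 0, -0.97, -0.88, -0.15, 87.8], [0, 0, 0, -0.97, -0.88, -0.15, 87.8], [0, 0, 0, -0.97, -0.88, -0.15, 87.8], [0, 0, 0, -0.97, -0.88, -0.15, 87.8]]}}

```text
t: 0.72
ee_pos: [347.1, 342.7, 252.9]
orientation: [0.597, 3.084, -0.001]
ft_force: [0.1, -0.2, -0.4]
width: 87.2
grasp_force: 0.0
```

Request:
{"fn": "servo_tool", "kwargs": {"rows": [[0, 0, 0, -0.97, -0.88, -0.15, 87.8], [0, 0, 0, -0.97, -0.88, -0.15, 87.8], [0, 0, 0, -0.97, -0.88, -0.15, 87.8], [0, 0, 0, -0.97, -0.88, -0.15, 87.8], [0, 0, 0, -0.97, -0.88, -0.15, 87.8], [0, 0, 0, -0.97, -0.88, -0.15, 87.8]]}}

```text
t: 1.48
ee_pos: [461.5, 110.3, 282.4]
orientation: [-0.594, -3.084, -0.0]
ft_force: [-0.2, -0.6, 0.6]
width: 87.9
grasp_force: 0.0
```

```bash
python3 - <<'E'
from h import *
st(); grab('wrist','w1'); grab('top','top2'); z=np.load('w1.npz'); print(z['K'],-z['R'].T@z['t'].ravel(), z['R'])
E
```

```text
t 1.48 pos [461.5 110.3 282.4] rv [-0.594 -3.084 -0.   ] F [-0.2 -0.6  0.6] w 87.9 g 0.0 q [ 0.21  0.13  1.89  0.    1.13 -0.98]
[[371.64829954   0.         314.13071222]
 [  0.         371.64829954 232.83496635]
 [  0.           0.           1.        ]] [390.03046106 138.06212244 444.57969015] [[ 0.37011005  0.92898741  0.00097213]
 [ 0.89163162 -0.35552082  0.28035334]
 [ 0.26079034 -0.10289481 -0.95989638]]
```

View pics/w1.png

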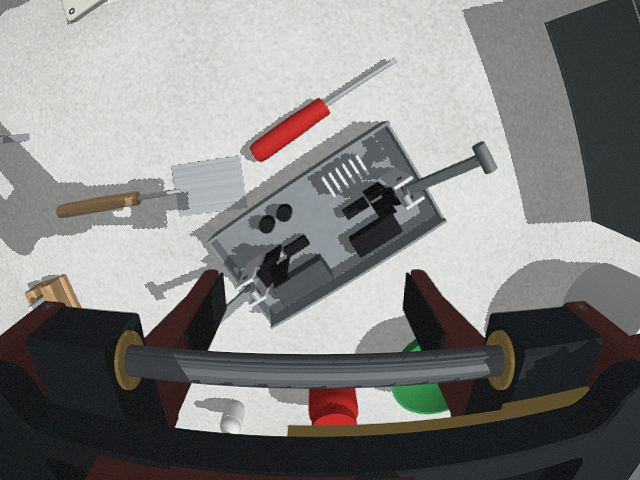

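The wrist view shows the cage. The left guide is near (385,197) and its thumb bar at (484,158). The right guide is near (272,268). I'll measure the guides and slot from the depth.

```bash
cat >> h.py <<'E'
def wpts(tag):
    z=np.load(tag+'.npz'); K,R,t,d=z['K'],z['R'],z['t'],z['d']
    v,u=np.mgrid[:480,:640]; x=(u-K[0,2])/K[0,0]; y=(v-K[1,2])/K[1,1]; r=np.hypot(x,y)+1e-9; s=np.tan(r)/r
    c=np.stack([x*s*d,y*s*d,d],-1); P=(c-np.ravel(t))@R; P[d==0]=np.nan; return z['im'],P
E
python3 - <<'E'
from h import *
for src in('w1','top1'):
    im,P=(wpts if src[0]=='w' else pts)(src)
    a=np.radians(11.8); ex=np.array([np.cos(a),np.sin(a)]); ey=np.array([-np.sin(a),np.cos(a)]); c=np.array([501.5,110])
    q=P.reshape(-1,3); col=im.reshape(-1,3).astype(int); x=(q[:,:2]-c)@ex; y=(q[:,:2]-c)@ey; z=q[:,2]
    for s in(1,-1):
        m=(abs(x)<25)&(s*y>52)&(s*y<88)&(z>50)&(z<78)&(col.max(1)<45)
        X=x[m];Y=y[m];Z=z[m]
        print(src,'guide',s,m.sum(),'x',np.percentile(X,[2,50,98]).round(1),'y',np.percentile(Y,[2,50,98]).round(1),'z',np.percentile(Z,[2,50,98]).round(1))
        m=(abs(x)<30)&(s*y>100)&(s*y<185)&(z>70)&(z<145)
        for lo in range(100,180,15):
            k=m&(s*y>lo)&(s*y<lo+15); 
            if k.sum(): print('  lever',lo,'n',k.sum(),'x',np.percentile(x[k],[2,98]).round(1),'zmax',z[k].max().round(0))
    m=(abs(x)<80)&(abs(y)<140)&(z>41)&(z<49)&((abs(x)>55)|(abs(y)>115))
    print('walls',m.sum(),'ymin/max',np.percentile(y[m],[.5,99.5]).round(1),'x',np.percentile(x[m],[.5,99.5]).round(1))
    r=cv2.minAreaRect(q[m][:,:2].astype(np.float32));print(r)
    # raster 1mm height map
    g=np.full((120,240),255,np.uint8)
    k=(abs(x)<30)&(abs(y)<119.5)&(z>15)&(z<90)
    for X,Y,C in zip(x[k],y[k],col[k].mean(1)): g[int((X+30)*2)%120,int(Y+120)%240]=C
img=wpts('w1')[0][170:320,200:440]; cv2.imwrite('pics/wz.png',cv2.resize(img,None,fx=3.3,fy=3.3,interpolation=2)[:,:,::-1])
E
```

```text
w1 guide 1 509 x [-14.5   6.6  15.2] y [57.  70.3 82.5] z [52.2 67.7 72.7]
  lever 100 n 270 x [-14.1  13.1] zmax 97.0
  lever 115 n 203 x [-5.   5.1] zmax 106.0
  lever 130 n 213 x [-5.2  4.9] zmax 116.0
  lever 145 n 215 x [-5.1  4.7] zmax 126.0
  lever 160 n 490 x [-14.   13.2] zmax 136.0
w1 guide -1 521 x [-13.7   5.6  15.1] y [-86.9 -76.  -61.4] z [51.5 66.3 72.6]
  lever 100 n 252 x [-13.2  13.7] zmax 93.0
  lever 115 n 166 x [-4.1  5.6] zmax 105.0
  lever 130 n 40 x [0.9 6.5] zmax 111.0
walls 1456 ymin/max [-126.2  121.2] x [-66.8  68.3]
((502.99749755859375, 107.66051483154297), (135.5695037841797, 250.6868133544922), 11.94482421875)
top1 guide 1 79 x [-14.4   3.6  14.3] y [58.9 73.4 84.5] z [52.2 66.9 75.9]
  lever 100 n 41 x [-14.2  12. ] zmax 97.0
  lever 115 n 24 x [-5.2  4. ] zmax 110.0
  lever 130 n 29 x [-5.2  4.7] zmax 115.0
  lever 145 n 27 x [-5.   3.7] zmax 134.0
  lever 160 n 61 x [-13.9  13.1] zmax 140.0
  lever 175 n 6 x [-11.4  10.5] zmax 137.0
top1 guide -1 60 x [-14.1   7.4  16.2] y [-84.6 -72.6 -60.2] z [52.2 65.7 74.8]
  lever 100 n 38 x [-13.4  12.5] zmax 98.0
  lever 115 n 23 x [-5.   5.4] zmax 107.0
  lever 130 n 23 x [-5.  5.] zmax 113.0
  lever 145 n 23 x [-4.9  5.1] zmax 131.0
  lever 160 n 56 x [-12.8  13.1] zmax 143.0
  lever 175 n 5 x [-4.1 13.1] zmax 141.0
walls 195 ymin/max [-124.8  123.3] x [-67.5  67.9]
((501.7692565917969, 109.37346649169922), (135.49664306640625, 249.12425231933594), 11.767951965332031)
```

View pics/wz.png

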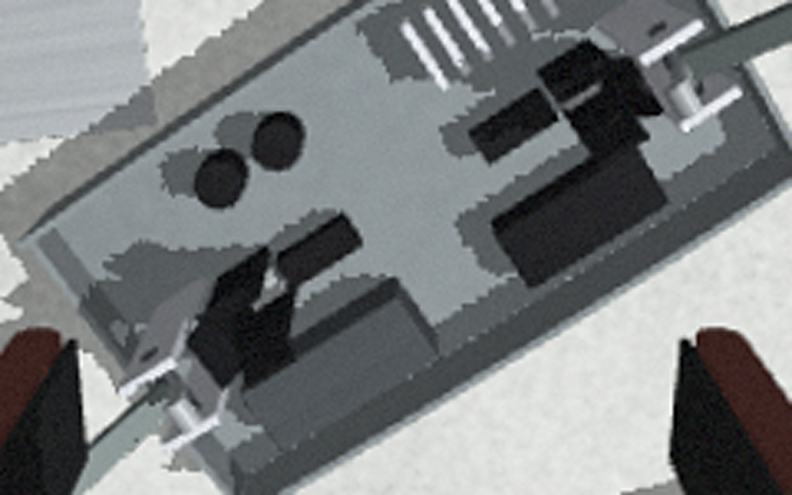

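Request:
{"fn": "servo_tool", "kwargs": {"rows": [[0, 0, 0, -0.535, -0.98, 0.1, 87.8], [0, 0, 0, -0.535, -0.98, 0.1, 87.8], [0, 0, 0, -0.535, -0.98, 0.1, 87.8], [0, 0, 0, -0.535, -0.98, 0.1, 87.8], [0, 0, 0, -0.535, -0.98, 0.1, 87.8]]}}

```text
t: 2.2
ee_pos: [488.4, -111.6, 262.0]
orientation: [-0.593, -3.084, -0.0]
ft_force: [0.2, 0.8, 0.3]
width: 87.8
grasp_force: 0.0
```

Request:
{"fn": "servo_tool", "kwargs": {"rows": [[0, 0, -0.177, -0.535, -0.98, 0.1, 87.8], [0, 0, -0.177, -0.535, -0.98, 0.1, 87.8], [0, 0, -0.177, -0.535, -0.98, 0.1, 87.8], [0, 0, -0.177, -0.535, -0.98, 0.1, 87.8], [0, 0, -0.177, -0.535, -0.98, 0.1, 87.8], [0, 0, -0.177, -0.535, -0.98, 0.1, 87.8], [0, 0, -0.177, -0.535, -0.98, 0.1, 87.8]]}}

```text
t: 3.08
ee_pos: [515.7, -331.0, 242.9]
orientation: [-0.174, -3.137, -0.001]
ft_force: [0.2, -0.6, 0.2]
width: 87.7
grasp_force: 0.0
```

```bash
python3 - <<'E'
from h import *
o=st(); grab('wrist','w2')
M=Ro.from_rotvec(o['orientation']).as_matrix(); print(M.round(3))
im,P=wpts('w2'); q=P.reshape(-1,3); col=im.reshape(-1,3)
a=np.radians(-6.5); el=np.array([np.cos(a),np.sin(a)]); ew=np.array([-np.sin(a),np.cos(a)])
l=(q[:,:2]-[514,-333.3])@el; w=(q[:,:2]-[514,-333.3])@ew
for lo,hi in((115,132),(62,80),(33,46)):
    m=(abs(l)<100)&(abs(w)<(50 if lo<50 else 12))&(q[:,2]>lo)&(q[:,2]<hi)
    if m.sum()<4: print(lo,m.sum()); continue
    r=cv2.minAreaRect(q[m][:,:2].astype(np.float32)); print(lo,m.sum(),'l',np.percentile(l[m],[1,50,99]).round(1),'w',np.percentile(w[m],[1,50,99]).round(1),r,'z',np.median(q[m][:,2]).round(1))
E
```

```text
t 3.08 pos [ 515.7 -331.   242.9] rv [-1.740e-01 -3.137e+00 -1.000e-03] F [ 0.2 -0.6  0.2] w 87.7 g 0.0 q [-0.59  0.38  1.64  0.    1.12 -2.05]
[[-0.994  0.111 -0.   ]
 [ 0.111  0.994  0.   ]
 [ 0.     0.    -1.   ]]
115 619 l [-14.1   0.5  17.1] w [-8.3 -2.7  3.6] ((515.2705688476562, -335.88519287109375), (11.894888877868652, 31.524200439453125), 83.79096984863281) z 123.9
62 665 l [-72.8 -27.7  76.2] w [-9.  -1.9  3.2] ((515.9088134765625, -336.01202392578125), (11.461358070373535, 150.1634521484375), 84.54581451416016) z 72.0
33 8419 l [-86.5  -6.   88.1] w [-35.3   4.6  30. ] ((515.0577392578125, -336.19281005859375), (66.1627426147461, 179.16921997070312), 84.45519256591797) z 40.1
```

View pics/w2.png

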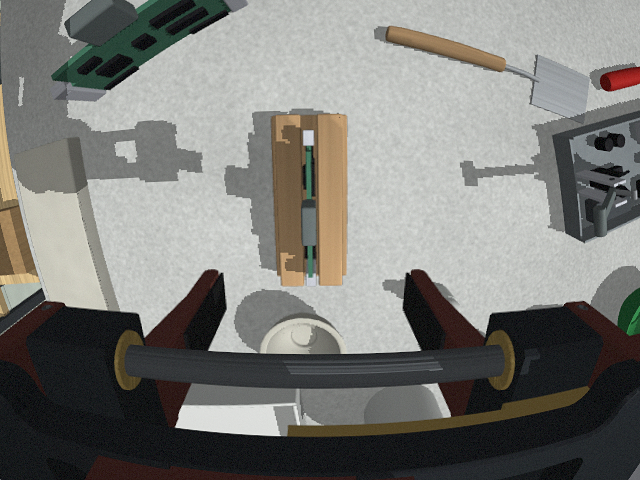

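The wrist view shows the stand at (310,200) with the board tab at (308,222), measured at (515,-335). I go down and grip.

Request:
{"fn": "servo_tool", "kwargs": {"rows": [[0, 0, 0, 0.002, -0.02, 0.3, 87.8], [0, 0, 0, 0.002, -0.02, 0.5, 87.8], [0, 0, 0, 0.002, -0.02, 0.65, 87.8], [0, 0, 0, 0.002, -0.02, 0.72, 87.8], [0, 0, 0, 0.002, -0.02, 0.76, 87.8], [0, 0, 0, 0.002, -0.02, 0.76, 60], [0, 0, 0, 0.002, -0.02, 0.76, 40], [0, 0, 0, 0.002, -0.02, 0.76, 25]]}}

```text
t: 4.12
ee_pos: [514.9, -337.5, 91.6]
orientation: [0.178, 3.135, -0.001]
ft_force: [0.4, -0.9, 0.1]
width: 61.5
grasp_force: 0.0
```

Request:
{"fn": "servo_tool", "kwargs": {"rows": [[0, 0, 0, 0, 0, 0, 18], [0, 0, 0, 0, 0, 0, 14], [0, 0, 0, 0, 0, 0, 8], [0, 0, 0, 0, 0, 0, 8], [0, 0, 0, 0, 0, 0, 8], [0, 0, 0, 0, 0, 0, 8]]}}

```text
t: 4.88
ee_pos: [514.4, -337.1, 90.6]
orientation: [-0.178, -3.136, -0.0]
ft_force: [-0.9, -0.3, 0.6]
width: 12.0
grasp_force: 30.0
```

Request:
{"fn": "servo_tool", "kwargs": {"rows": [[0, 0, 0, 0, 0, -0.1, 8], [0, 0, 0, 0, 0, -0.25, 8], [0, 0, 0, 0, 0, -0.45, 8], [0, 0, 0, 0, 0, -0.65, 8], [0, 0, 0, 0, 0, -0.8, 8], [0, 0, 0, 0, 0, -0.8, 8], [0, 0, 0, 0, 0, -0.8, 8]]}}

```text
t: 5.75
ee_pos: [513.6, -336.6, 249.7]
orientation: [-0.178, -3.135, -0.001]
ft_force: [0.1, 0.7, -4.6]
width: 11.8
grasp_force: 30.0
```

```bash
python3 - <<'E'
from h import *
o=st(); grab('wrist','w3'); grab('top','top3')
M=Ro.from_rotvec(o['orientation']).as_matrix(); print(M.round(3))
for s,f in(('w3',wpts),('top3',pts)):
    im,P=f(s); L=((P-o['ee_pos'])@M).reshape(-1,3)  # tool frame
    zz=P.reshape(-1,3)[:,2]
    for nm,lo,hi in(('rails+plate',60,108),):
        m=(abs(L[:,0])<100)&(abs(L[:,1])<14)&(L[:,2]>-5)&(L[:,2]<75)
        for a,b in((-5,12),(12,30),(30,50)):
            k=m&(L[:,2]>a)&(L[:,2]<b)
            if k.sum()>3: print(s,a,b,k.sum(),'tx',np.percentile(L[k,0],[1,99]).round(1),'ty',np.percentile(L[k,1],[2,50,98]).round(1),'z',np.percentile(zz[k],[5,95]).round(0), cv2.minAreaRect(L[k][:,:2].astype(np.float32)))
E
```

```text
t 5.75 pos [ 513.6 -336.6  249.7] rv [-1.780e-01 -3.135e+00 -1.000e-03] F [ 0.1  0.7 -4.6] w 11.8 g 30.0 q [-0.6   0.38  1.63 -0.    1.13 -2.06]
[[-0.994  0.113 -0.001]
 [ 0.113  0.994  0.001]
 [ 0.002  0.001 -1.   ]]
w3 -5 12 1203 tx [ 9.8 56. ] ty [-10.9  -1.1  10.5] z [238. 254.] ((30.446338653564453, -5.481441497802734), (26.70893096923828, 47.50762939453125), 74.25200653076172)
w3 12 30 1163 tx [ 4.  73.5] ty [-5.6  1.8  4.8] z [221. 236.] ((38.42461395263672, -0.5777597427368164), (70.14202880859375, 11.032840728759766), 0.017885388806462288)
w3 30 50 232 tx [ 3.8 73.7] ty [-6.1 -3.   4.9] z [203. 219.] ((38.487586975097656, -0.6072773933410645), (11.224591255187988, 70.4694595336914), 89.90904998779297)
```

Request:
{"fn": "servo_tool", "kwargs": {"rows": [[0, 0, 0, 0.13, 0.98, 0, 8], [0, 0, 0, 0.13, 0.98, 0, 8], [0, 0, 0, 0.13, 0.98, 0, 8], [0, 0, 0, 0.13, 0.98, 0, 8], [0, 0, 0, 0.13, 0.98, 0, 8]]}}

```text
t: 6.48
ee_pos: [510.6, -138.9, 250.0]
orientation: [-0.175, -3.135, 0.0]
ft_force: [0.1, -0.4, -4.3]
width: 12.1
grasp_force: 30.0
```

Request:
{"fn": "servo_tool", "kwargs": {"rows": [[0, 0, 0, 0.13, 0.98, 0, 8], [0, 0, 0, 0.13, 0.98, 0, 8], [0, 0, 0, 0.13, 0.98, 0, 8], [0, 0, 0, 0.13, 0.98, 0, 8], [0, 0, 0, 0.13, 0.98, 0, 8]]}}

```text
t: 7.1
ee_pos: [507.5, 57.6, 250.3]
orientation: [-0.177, -3.136, 0.001]
ft_force: [-1.0, 0.0, -3.9]
width: 11.9
grasp_force: 30.0
```

Request:
{"fn": "servo_tool", "kwargs": {"rows": [[0, 0, 0.834, 0.046, 0.248, 0, 8], [0, 0, 0.834, 0.046, 0.248, 0, 8], [0, 0, 0.834, 0.046, 0.248, 0, 8], [0, 0, 0.834, 0.046, 0.248, 0, 8], [0, 0, 0.834, 0.046, 0.248, 0, 8], [0, 0, 0.834, 0.046, 0.248, 0, 8], [0, 0, 0.834, 0.046, 0.248, 0, 8], [0, 0, 0.834, 0.046, 0.248, 0, 8], [0, 0, 0.834, 0.046, 0.248, 0, 8]]}}

```text
t: 8.22
ee_pos: [503.9, 107.3, 250.5]
orientation: [1.98, 2.439, -0.001]
ft_force: [-0.6, -0.1, -4.0]
width: 11.8
grasp_force: 30.0
```

```bash
cat > g.py <<'E'
from h import *
def go(x,y,z,yawy=None):
    o=st(); M=Ro.from_rotvec(o['orientation']).as_matrix(); d=M.T@(np.array([x,y,z])-o['ee_pos'])
    print('shift fs',(d/200).round(3)); print('yaw of tool y',np.degrees(np.arctan2(M[1,1],M[0,1])).round(2),'tilt',M[:,2].round(4))
E
python3 - <<'E'
from g import *
go(502.7,108.9,170)
grab('wrist','w4')
im,P=wpts('w4'); o=ctrl.get_obs(); M=Ro.from_rotvec(o['orientation']).as_matrix()
L=((P-o['ee_pos'])@M).reshape(-1,3); col=im.reshape(-1,3); zz=P.reshape(-1,3)[:,2]
for nm,m in(('board rail',(L[:,2]>12)&(L[:,2]<75)&(abs(L[:,1])<14)&(abs(L[:,0])<90)),('guides',(zz>50)&(zz<78)&(col.max(1)<45)&(abs(L[:,1])<30)&(abs(L[:,0])<95)),('walls',(zz>41)&(zz<49)&(abs(L[:,1])<80)&(abs(L[:,0])<135))):
    print(nm,m.sum()); 
    if m.sum()>5: print(np.percentile(L[m,0],[1,50,99]).round(1),np.percentile(L[m,1],[1,50,99]).round(1),cv2.minAreaRect(L[m][:,:2].astype(np.float32)))
E
```

```text
t 8.22 pos [503.9 107.3 250.5] rv [ 1.980e+00  2.439e+00 -1.000e-03] F [-0.6 -0.1 -4. ] w 11.8 g 30.0 q [ 0.19  0.23  1.84 -0.    1.07 -0.02]
shift fs [ 0.009 -0.004  0.403]
yaw of tool y 11.88 tilt [-2.e-04 -3.e-04 -1.e+00]
board rail 1548
[ 3.1 45.1 73. ] [-5.6  1.7  5.4] ((37.975582122802734, -0.15732908248901367), (11.289355278015137, 71.25928497314453), 89.92896270751953)
guides 494
[-62.1  75.3  85.5] [-15.5  -3.7  13.7] ((10.824699401855469, -0.7510385513305664), (149.3772735595703, 29.728044509887695), 0.07128351926803589)
walls 1586
[-120.8   15.8  122.6] [-67.9 -10.7  66.3] ((-0.05858612060546875, -0.6786575317382812), (134.9376678466797, 249.70765686035156), 89.8328628540039)
```

View pics/w4.png

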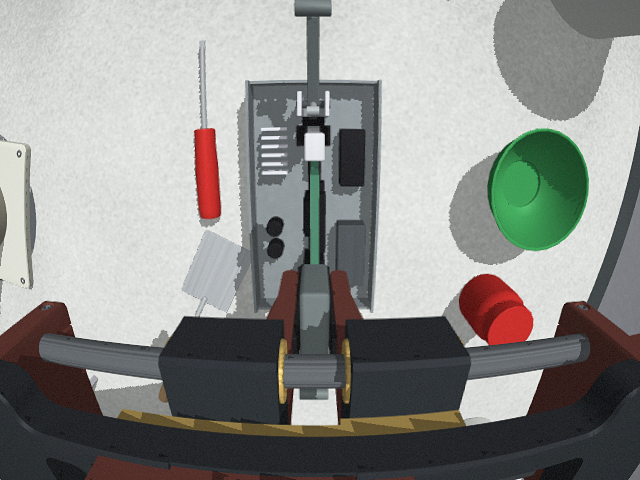

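The board lines up with the guides at (313,130). I descend to just above the flares, then work by feel.

Request:
{"fn": "servo_tool", "kwargs": {"rows": [[0, 0, 0, 0.007, -0.001, 0.2, 8], [0, 0, 0, 0.007, -0.001, 0.35, 8], [0, 0, 0, 0.007, -0.001, 0.45, 8], [0, 0, 0, 0.007, -0.001, 0.49, 8], [0, 0, 0, 0.007, -0.001, 0.49, 8]]}}

```text
t: 8.9
ee_pos: [503.1, 109.8, 152.6]
orientation: [-1.98, -2.439, 0.001]
ft_force: [-0.6, -0.3, -3.8]
width: 11.7
grasp_force: 30.0
```

Request:
{"fn": "servo_tool", "kwargs": {"rows": [[0, 0, 0, 0, 0, 0.03, 8], [0, 0, 0, 0, 0, 0.06, 8], [0, 0, 0, 0, 0, 0.08, 8], [0, 0, 0, 0, 0, 0.08, 8]]}}

```text
t: 9.4
ee_pos: [502.9, 109.9, 136.4]
orientation: [-1.98, -2.438, 0.001]
ft_force: [-1.3, 1.0, -3.8]
width: 12.1
grasp_force: 30.0
```

Request:
{"fn": "servo_tool", "kwargs": {"rows": [[0, 0, 0, 0, 0, 0.03, 8], [0, 0, 0, 0, 0, 0.06, 8], [0, 0, 0, 0, 0, 0.09, 8], [0, 0, 0, 0, 0, 0.12, 8], [0, 0, 0, 0, 0, 0.13, 8], [0, 0, 0, 0, 0, 0.13, 8]]}}

```text
t: 10.15
ee_pos: [503.0, 109.9, 110.5]
orientation: [-1.981, -2.438, 0.0]
ft_force: [0.6, 0.6, -3.4]
width: 11.7
grasp_force: 30.0
```

Request:
{"fn": "servo_tool", "kwargs": {"rows": [[0, 0, 0, 0, 0, 0.008, 8], [0, 0, 0, 0, 0, 0.016, 8], [0, 0, 0, 0, 0, 0.02, 8], [0, 0, 0, 0, 0, 0.02, 8]]}}

```text
t: 10.65
ee_pos: [503.0, 109.9, 106.6]
orientation: [-1.981, -2.439, 0.0]
ft_force: [0.1, -0.6, -4.3]
width: 12.0
grasp_force: 30.0
```

Request:
{"fn": "servo_tool", "kwargs": {"rows": [[0, 0, 0, 0, 0, 0.004, 8], [0, 0, 0, 0, 0, 0.008, 8], [0, 0, 0, 0, 0, 0.008, 8]]}}

```text
t: 11.02
ee_pos: [503.3, 110.0, 105.7]
orientation: [1.981, 2.438, 0.001]
ft_force: [-1.5, 0.4, 4.9]
width: 12.4
grasp_force: 30.0
```

The contact is felt at the expected height. I release, rise, and go out beyond the left lever.

Request:
{"fn": "servo_tool", "kwargs": {"rows": [[0, 0, 0, 0, 0, 0, 20], [0, 0, 0, 0, 0, 0, 30], [0, 0, 0, 0, 0, 0, 40], [0, 0, 0, 0, 0, -0.2, 40], [0, 0, 0, 0, 0, -0.45, 40], [0, 0, 0, 0, 0, -0.6, 40], [0, 0, 0, 0.3, 0, -0.6, 20], [0, 0, 0, 0.6, 0, -0.6, 0], [0, 0, 0, 0.85, 0, -0.6, 0], [0, 0, 0, 0.98, 0, -0.6, 0]]}}

```text
t: 12.28
ee_pos: [462.2, 304.0, 225.1]
orientation: [-1.978, -2.44, -0.001]
ft_force: [0.8, -0.1, -0.2]
width: 3.3
grasp_force: 0.0
```

```bash
python3 - <<'E'
from g import *
c=np.array([503.1,108.7]); ey=np.array([-.206,.979]); t=c+197*ey
go(*t,122)
grab('wrist','w5'); im,P=wpts('w5'); o=ctrl.get_obs()
ex=np.array([.979,.206]); q=P.reshape(-1,3); x=(q[:,:2]-c)@ex; y=(q[:,:2]-c)@ey; z=q[:,2]
for s in(1,-1):
    m=(abs(x)<20)&(s*y>150)&(s*y<185)&(z>110)&(z<150)
    if m.sum()>5: print('bar',s,m.sum(),np.percentile(x[m],[2,98]).round(1),np.percentile(s*y[m],[2,98]).round(1),np.percentile(z[m],[2,98]).round(1))
m=(abs(x)<10)&(abs(y)<20)&(z>90)&(z<150)
if m.sum()>3: print('tab',m.sum(),np.percentile(x[m],[2,98]).round(1),np.percentile(y[m],[2,98]).round(1),np.percentile(z[m],[50,98]).round(1))
for s in(1,-1):
    m=(abs(x)<6)&(s*y>62)&(s*y<76)&(z>60)&(z<100)
    if m.sum()>3: print('cap',s,m.sum(),np.percentile(x[m],[2,98]).round(1),np.percentile(z[m],[50,95]).round(1))
E
```

```text
t 12.28 pos [462.2 304.  225.1] rv [-1.978e+00 -2.440e+00 -1.000e-03] F [ 0.8 -0.1 -0.2] w 3.3 g 0.0 q [0.56 0.32 1.79 0.   1.04 0.35]
shift fs [-0.012 -0.001  0.515]
yaw of tool y 11.94 tilt [ 2.e-04  4.e-04 -1.e+00]
bar 1 473 [-13.9  12.1] [151.9 177.5] [118.6 134. ]
tab 264 [-5.3  6.4] [14.2 18.5] [119.9 133.6]
cap 1 54 [-3.4  4.6] [83.7 85. ]
```

View pics/w5.png

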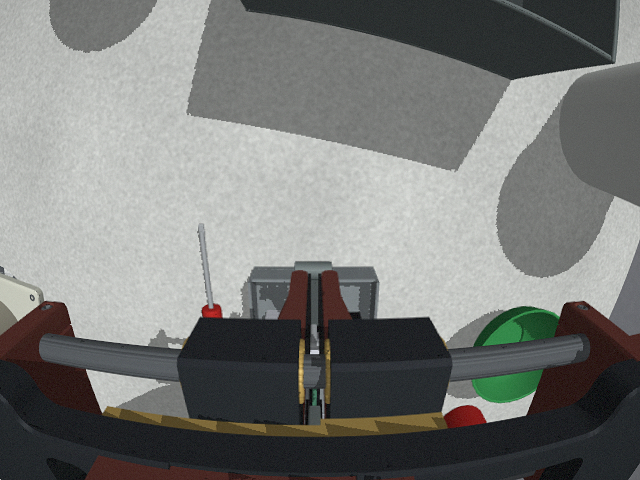

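The left bar is just in front of the fingers, at (313,265), and the path is clear. I go down outside it.

Request:
{"fn": "servo_tool", "kwargs": {"rows": [[0, 0, 0, 0, 0, 0.25, 0], [0, 0, 0, 0, 0, 0.45, 0], [0, 0, 0, 0, 0, 0.54, 0], [0, 0, 0, 0, 0, 0.54, 0], [0, 0, 0, -0.03, 0, 0.54, 0], [0, 0, 0, -0.05, 0, 0.54, 0], [0, 0, 0, -0.05, 0, 0.54, 0]]}}

```text
t: 13.2
ee_pos: [465.8, 293.7, 119.0]
orientation: [-1.982, -2.437, -0.008]
ft_force: [-3.0, 7.7, 2.0]
width: 0.2
grasp_force: 4.3
```

Request:
{"fn": "servo_tool", "kwargs": {"rows": [[0, 0, 0, -0.024, 0, -0.03, 0], [0, 0, 0, -0.048, 0, -0.06, 0], [0, 0, 0, -0.065, 0, -0.075, 0], [0, 0, 0, -0.081, 0, -0.09, 0], [0, 0, 0, -0.099, 0, -0.104, 0], [0, 0, 0, -0.117, 0, -0.117, 0], [0, 0, 0, -0.137, 0, -0.129, 0], [0, 0, 0, -0.156, 0, -0.141, 0]]}}

```text
t: 14.2
ee_pos: [472.7, 264.5, 148.5]
orientation: [-1.982, -2.437, -0.013]
ft_force: [-5.7, 12.6, 9.2]
width: 0.7
grasp_force: 6.4
```

Request:
{"fn": "servo_tool", "kwargs": {"rows": [[0, 0, 0, 0, 0, -0.012, 0], [0, 0, 0, -0.02, 0, -0.024, 0], [0, 0, 0, -0.04, 0, -0.035, 0], [0, 0, 0, -0.06, 0, -0.044, 0], [0, 0, 0, -0.075, 0, -0.052, 0]]}}

```text
t: 14.82
ee_pos: [475.8, 248.0, 157.7]
orientation: [1.981, 2.437, 0.008]
ft_force: [0.5, 5.6, -0.9]
width: 0.2
grasp_force: 2.8
```

Request:
{"fn": "servo_tool", "kwargs": {"rows": [[0, 0, 0, -0.012, 0, -0.004, 0], [0, 0, 0, -0.024, 0, -0.008, 0], [0, 0, 0, -0.036, 0, -0.011, 0], [0, 0, 0, -0.045, 0, -0.014, 0]]}}

```text
t: 15.32
ee_pos: [477.7, 239.4, 160.6]
orientation: [1.981, 2.437, 0.009]
ft_force: [-1.0, 6.6, 2.5]
width: 0.1
grasp_force: 3.2
```

Request:
{"fn": "servo_tool", "kwargs": {"rows": [[0, 0, 0, -0.012, 0, -0.003, 0], [0, 0, 0, -0.024, 0, -0.006, 0], [0, 0, 0, -0.036, 0, -0.008, 0], [0, 0, 0, -0.045, 0, -0.01, 0]]}}

```text
t: 15.82
ee_pos: [479.6, 230.7, 162.8]
orientation: [1.981, 2.437, 0.009]
ft_force: [-1.0, 7.0, 2.6]
width: 0.4
grasp_force: 3.8
```

Request:
{"fn": "servo_tool", "kwargs": {"rows": [[0, 0, 0, -0.01, 0, 0.003, 0], [0, 0, 0, -0.02, 0, 0.006, 0], [0, 0, 0, -0.03, 0, 0.008, 0], [0, 0, 0, -0.035, 0, 0.01, 0]]}}

```text
t: 16.32
ee_pos: [481.3, 224.2, 161.2]
orientation: [1.981, 2.437, 0.011]
ft_force: [-1.5, 9.1, 6.1]
width: 0.5
grasp_force: 4.3
```

Request:
{"fn": "servo_tool", "kwargs": {"rows": [[0, 0, 0, -0.01, 0, 0.003, 0], [0, 0, 0, -0.02, 0, 0.006, 0], [0, 0, 0, -0.03, 0, 0.008, 0]]}}

```text
t: 16.7
ee_pos: [482.6, 218.3, 159.6]
orientation: [1.981, 2.437, 0.011]
ft_force: [-0.9, 7.9, 6.5]
width: 0.7
grasp_force: 4.1
```

Request:
{"fn": "servo_tool", "kwargs": {"rows": [[0, 0, 0, -0.01, 0, 0, 0], [0, 0, 0, -0.02, 0, 0, 0], [0, 0, 0, -0.025, 0, 0, 0]]}}

```text
t: 17.08
ee_pos: [483.7, 213.3, 159.5]
orientation: [1.981, 2.437, 0.01]
ft_force: [-1.5, 8.0, 5.8]
width: 0.6
grasp_force: 4.0
```

Request:
{"fn": "servo_tool", "kwargs": {"rows": [[0, 0, 0, -0.008, 0, 0, 0], [0, 0, 0, -0.016, 0, 0, 0], [0, 0, 0, -0.02, 0, 0, 0]]}}

```text
t: 17.45
ee_pos: [484.5, 209.3, 159.4]
orientation: [1.981, 2.437, 0.01]
ft_force: [-1.7, 7.2, 5.1]
width: 1.1
grasp_force: 4.0
```

Request:
{"fn": "servo_tool", "kwargs": {"rows": [[0, 0, 0, -0.008, 0, 0, 0], [0, 0, 0, -0.015, 0, 0, 0], [0, 0, 0, -0.015, 0, 0, 0]]}}

```text
t: 17.82
ee_pos: [485.0, 206.6, 159.3]
orientation: [1.981, 2.437, 0.011]
ft_force: [-0.3, 8.7, 3.1]
width: 0.4
grasp_force: 4.5
```

Request:
{"fn": "servo_tool", "kwargs": {"rows": [[0, 0, 0, -0.008, 0, 0, 0], [0, 0, 0, -0.015, 0, 0, 0], [0, 0, 0, -0.015, 0, 0, 0]]}}

```text
t: 18.2
ee_pos: [485.4, 204.7, 159.2]
orientation: [-1.982, -2.437, -0.012]
ft_force: [-1.1, 14.3, 2.1]
width: 0.3
grasp_force: 7.3
```

```bash
python3 - <<'E'
from g import *
st(); grab('scene','s2'); grab('top','top6')
im=np.load('s2.npz')['im'][210:350,320:520]
cv2.imwrite('pics/s2z.png',cv2.resize(im,None,fx=4,fy=4,interpolation=2)[:,:,::-1])
c=np.array([503.1,108.7]); ey=np.array([-.206,.979]);ex=np.array([.979,.206])
for s in('s2','top6'):
    im,P=pts(s); q=P.reshape(-1,3); x=(q[:,:2]-c)@ex; y=(q[:,:2]-c)@ey; z=q[:,2]
    m=(abs(x)<20)&(abs(y)<20)&(z>90)&(z<150); print(s,'tab',m.sum(), np.percentile(z[m],[50,95]).round(1) if m.sum()>4 else '')
    for k in(1,-1):
        m=(abs(x)<8)&(k*y>64)&(k*y<76)&(z>60)&(z<100); print('cap',k,m.sum(), np.percentile(z[m],[50,95]).round(1) if m.sum()>4 else '')
E
```

```text
t 18.2 pos [485.4 204.7 159.2] rv [-1.982 -2.437 -0.012] F [-1.1 14.3  2.1] w 0.3 g 7.3 q [0.37 0.37 1.9  0.01 0.87 0.17]
s2 tab 292 [117.2 137.3]
cap 1 52 [79.2 84. ]
cap -1 39 [78.3 88.6]
top6 tab 94 [131.8 139.5]
cap 1 20 [80.7 85.6]
cap -1 20 [82.  91.4]
```

View pics/s2z.png

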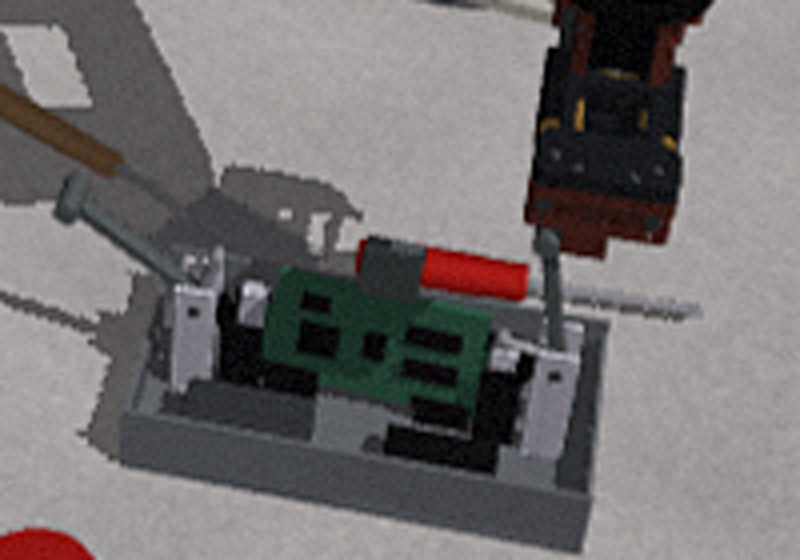

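Request:
{"fn": "servo_tool", "kwargs": {"rows": [[0, 0, 0, -0.003, 0, 0, 0], [0, 0, 0, -0.005, 0, 0, 0], [0, 0, 0, -0.005, 0, 0, 0]]}}

```text
t: 18.68
ee_pos: [485.5, 204.2, 159.2]
orientation: [-1.982, -2.436, -0.013]
ft_force: [-2.8, 17.3, 1.2]
width: 0.4
grasp_force: 8.7
```

The push stopped at 17 N, so the left end feels home. I back off and go over to the outside of the right lever.

Request:
{"fn": "servo_tool", "kwargs": {"rows": [[0, 0, 0, 0.04, 0, 0, 0], [0, 0, 0, 0.08, 0, 0, 0], [0, 0, 0, 0.08, 0, -0.15, 0], [0, 0, 0, 0.08, 0, -0.3, 0], [0, 0, 0, -0.1, 0, -0.33, 0], [0, 0, 0, -0.4, 0, -0.33, 0], [0, 0, 0, -0.7, 0, -0.33, 0], [0, 0, 0, -0.95, 0, -0.33, 0], [0, 0, 0, -0.95, 0, -0.33, 0]]}}

```text
t: 19.8
ee_pos: [523.4, 11.9, 223.2]
orientation: [1.986, 2.433, -0.0]
ft_force: [0.4, 1.1, 0.4]
width: 0.8
grasp_force: 0.0
```

```bash
python3 - <<'E'
from g import *
c=np.array([503.1,108.7]); ey=np.array([-.206,.979]); t=c-203*ey
go(*t,117)
grab('wrist','w7'); im,P=wpts('w7')
ex=np.array([.979,.206]); q=P.reshape(-1,3); x=(q[:,:2]-c)@ex; y=(q[:,:2]-c)@ey; z=q[:,2]
m=(abs(x)<20)&(y>65)&(y<110)&(z>150)&(z<180)
if m.sum()>5: print('L bar',m.sum(),np.percentile(y[m],[2,98]).round(1),np.percentile(z[m],[2,98]).round(1))
E
```

```text
t 19.8 pos [523.4  11.9 223.2] rv [ 1.986  2.433 -0.   ] F [0.4 1.1 0.4] w 0.8 g 0.0 q [ 0.    0.27  1.85 -0.    1.01 -0.2 ]
shift fs [-0.52   0.003  0.531]
yaw of tool y 11.57 tilt [ 5.e-04 -6.e-04 -1.e+00]
```

Request:
{"fn": "servo_tool", "kwargs": {"rows": [[0, 0, 0, -0.3, 0.003, 0, 0], [0, 0, 0, -0.52, 0.003, 0, 0], [0, 0, 0, -0.52, 0.003, 0.1, 0], [0, 0, 0, -0.52, 0.003, 0.3, 0], [0, 0, 0, -0.52, 0.003, 0.45, 0], [0, 0, 0, -0.52, 0.003, 0.51, 0], [0, 0, 0, -0.52, 0.003, 0.51, 0]]}}

```text
t: 20.72
ee_pos: [544.7, -86.0, 120.6]
orientation: [-1.979, -2.439, 0.001]
ft_force: [0.2, 0.0, 0.5]
width: 0.7
grasp_force: 0.0
```

Request:
{"fn": "servo_tool", "kwargs": {"rows": [[0, 0, 0, 0.03, 0, 0, 0], [0, 0, 0, 0.06, 0, 0, 0], [0, 0, 0, 0.075, 0, 0, 0], [0, 0, 0, 0.075, 0, 0, 0]]}}

```text
t: 21.22
ee_pos: [543.2, -74.2, 122.6]
orientation: [1.975, 2.436, -0.001]
ft_force: [-0.2, -12.3, 4.3]
width: 0.2
grasp_force: 6.1
```

Request:
{"fn": "servo_tool", "kwargs": {"rows": [[0, 0, 0, 0.01, 0, -0.022, 0], [0, 0, 0, 0.028, 0, -0.043, 0], [0, 0, 0, 0.043, 0, -0.06, 0], [0, 0, 0, 0.059, 0, -0.078, 0], [0, 0, 0, 0.076, 0, -0.094, 0], [0, 0, 0, 0.094, 0, -0.11, 0], [0, 0, 0, 0.112, 0, -0.125, 0], [0, 0, 0, 0.13, 0, -0.139, 0]]}}

```text
t: 22.22
ee_pos: [537.3, -47.4, 149.7]
orientation: [1.978, 2.437, 0.0]
ft_force: [1.9, -4.7, -2.7]
width: 0.2
grasp_force: 2.4
```

Request:
{"fn": "servo_tool", "kwargs": {"rows": [[0, 0, 0, 0.02, 0, -0.013, 0], [0, 0, 0, 0.04, 0, -0.024, 0], [0, 0, 0, 0.06, 0, -0.032, 0], [0, 0, 0, 0.08, 0, -0.04, 0]]}}

```text
t: 22.72
ee_pos: [534.1, -31.9, 157.9]
orientation: [1.978, 2.437, 0.0]
ft_force: [-0.4, -5.6, 0.6]
width: 0.4
grasp_force: 3.3
```

Request:
{"fn": "servo_tool", "kwargs": {"rows": [[0, 0, 0, 0.012, 0, -0.003, 0], [0, 0, 0, 0.024, 0, -0.006, 0], [0, 0, 0, 0.036, 0, -0.008, 0]]}}

```text
t: 23.1
ee_pos: [533.0, -25.2, 160.0]
orientation: [1.977, 2.436, 0.0]
ft_force: [0.5, -8.5, 6.9]
width: 0.3
grasp_force: 4.3
```

Request:
{"fn": "servo_tool", "kwargs": {"rows": [[0, 0, 0, 0.01, 0, -0.001, 0], [0, 0, 0, 0.02, 0, -0.002, 0], [0, 0, 0, 0.025, 0, -0.003, 0]]}}

```text
t: 23.48
ee_pos: [532.3, -20.6, 160.9]
orientation: [1.976, 2.435, 0.001]
ft_force: [0.1, -9.9, 7.7]
width: 0.6
grasp_force: 4.9
```

Request:
{"fn": "servo_tool", "kwargs": {"rows": [[0, 0, 0, 0.008, 0, -0.002, 0], [0, 0, 0, 0.016, 0, -0.004, 0], [0, 0, 0, 0.02, 0, -0.005, 0]]}}

```text
t: 23.85
ee_pos: [531.6, -16.7, 161.8]
orientation: [1.976, 2.435, 0.001]
ft_force: [0.6, -10.5, 5.8]
width: 0.4
grasp_force: 5.0
```

Request:
{"fn": "servo_tool", "kwargs": {"rows": [[0, 0, 0, 0.008, 0, -0.001, 0], [0, 0, 0, 0.016, 0, -0.002, 0], [0, 0, 0, 0.016, 0, -0.002, 0]]}}

```text
t: 24.22
ee_pos: [531.0, -13.4, 162.3]
orientation: [1.976, 2.435, 0.001]
ft_force: [0.8, -8.6, 6.9]
width: 0.5
grasp_force: 4.3
```

Request:
{"fn": "servo_tool", "kwargs": {"rows": [[0, 0, 0, 0.008, 0, 0, 0], [0, 0, 0, 0.016, 0, 0, 0], [0, 0, 0, 0.016, 0, 0, 0]]}}

```text
t: 24.6
ee_pos: [530.5, -10.2, 162.3]
orientation: [1.976, 2.435, 0.002]
ft_force: [0.3, -8.4, 6.0]
width: 0.5
grasp_force: 4.3
```

Request:
{"fn": "servo_tool", "kwargs": {"rows": [[0, 0, 0, 0.008, 0, 0, 0], [0, 0, 0, 0.014, 0, 0, 0], [0, 0, 0, 0.014, 0, 0, 0]]}}

```text
t: 24.98
ee_pos: [530.0, -7.4, 162.3]
orientation: [1.976, 2.435, 0.002]
ft_force: [1.5, -7.8, 5.6]
width: 0.3
grasp_force: 4.0
```

Request:
{"fn": "servo_tool", "kwargs": {"rows": [[0, 0, 0, 0.008, 0, 0, 0], [0, 0, 0, 0.014, 0, 0, 0], [0, 0, 0, 0.014, 0, 0, 0]]}}

```text
t: 25.35
ee_pos: [529.5, -4.8, 162.3]
orientation: [1.976, 2.435, 0.002]
ft_force: [1.5, -8.3, 6.7]
width: 0.3
grasp_force: 4.3
```

Request:
{"fn": "servo_tool", "kwargs": {"rows": [[0, 0, 0, 0.008, 0, 0, 0], [0, 0, 0, 0.014, 0, 0, 0], [0, 0, 0, 0.014, 0, 0, 0]]}}

```text
t: 25.72
ee_pos: [528.8, -1.8, 162.3]
orientation: [1.977, 2.435, 0.002]
ft_force: [1.6, -7.1, 5.7]
width: 0.6
grasp_force: 3.8
```

Request:
{"fn": "servo_tool", "kwargs": {"rows": [[0, 0, 0, 0.008, 0, 0, 0], [0, 0, 0, 0.012, 0, 0, 0], [0, 0, 0, 0.012, 0, 0, 0]]}}

```text
t: 26.1
ee_pos: [528.4, 0.4, 162.3]
orientation: [1.976, 2.435, 0.002]
ft_force: [1.8, -8.3, 6.1]
width: 0.4
grasp_force: 4.1
```

Request:
{"fn": "servo_tool", "kwargs": {"rows": [[0, 0, 0, 0.008, 0, 0, 0], [0, 0, 0, 0.014, 0, 0, 0], [0, 0, 0, 0.014, 0, 0, 0]]}}

```text
t: 26.48
ee_pos: [527.7, 3.4, 162.2]
orientation: [1.977, 2.435, 0.002]
ft_force: [1.8, -7.4, 4.5]
width: 0.9
grasp_force: 3.6
```

Request:
{"fn": "servo_tool", "kwargs": {"rows": [[0, 0, 0, 0.008, 0, 0, 0], [0, 0, 0, 0.014, 0, 0, 0], [0, 0, 0, 0.014, 0, 0, 0]]}}

```text
t: 26.85
ee_pos: [527.2, 5.9, 162.2]
orientation: [1.976, 2.435, 0.002]
ft_force: [1.6, -8.3, 4.4]
width: 0.4
grasp_force: 4.4
```

```bash
python3 - <<'E'
from g import *
st(); grab('scene','s3')
im=np.load('s3.npz')['im'][210:350,320:520]
cv2.imwrite('pics/s3z.png',cv2.resize(im,None,fx=4,fy=4,interpolation=2)[:,:,::-1])
E
```

```text
t 26.85 pos [527.2   5.9 162.2] rv [1.976e+00 2.435e+00 2.000e-03] F [ 1.6 -8.3  4.4] w 0.4 g 4.4 q [-0.01  0.36  1.89 -0.    0.88 -0.22]
```

View pics/s3z.png

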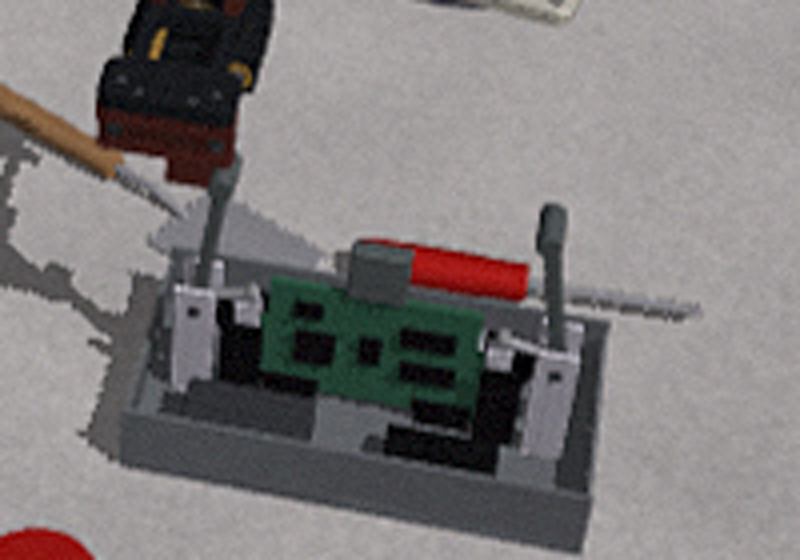

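The right nose (240,300) is on the cap and still moving. That was my 11th picture, one over the allowed ten, so there'll be no more viewing. I go on by force alone.

Request:
{"fn": "servo_tool", "kwargs": {"rows": [[0, 0, 0, 0.008, 0, 0.002, 0], [0, 0, 0, 0.014, 0, 0.004, 0], [0, 0, 0, 0.014, 0, 0.004, 0]]}}

```text
t: 27.28
ee_pos: [527.1, 7.5, 162.0]
orientation: [1.974, 2.434, 0.001]
ft_force: [1.2, -15.3, 10.6]
width: -0.0
grasp_force: 7.5
```

Request:
{"fn": "servo_tool", "kwargs": {"rows": [[0, 0, 0, 0.006, 0, 0.002, 0], [0, 0, 0, 0.01, 0, 0.003, 0], [0, 0, 0, 0.01, 0, 0.003, 0]]}}

```text
t: 27.65
ee_pos: [527.1, 8.5, 161.9]
orientation: [1.973, 2.433, -0.0]
ft_force: [1.2, -20.6, 13.1]
width: 0.8
grasp_force: 10.0
```

Request:
{"fn": "servo_tool", "kwargs": {"rows": [[0, 0, 0, 0.006, 0, 0.002, 0], [0, 0, 0, 0.01, 0, 0.003, 0], [0, 0, 0, 0.01, 0, 0.003, 0]]}}

```text
t: 28.02
ee_pos: [527.1, 9.5, 161.8]
orientation: [1.971, 2.432, -0.001]
ft_force: [-0.0, -25.5, 16.7]
width: 1.0
grasp_force: 12.5
```

That stopped at about -0.1 rad but I let the push reach 25 N, which is over the 20 N limit. I back off at once, and will check the left end with one small step at a time.

Request:
{"fn": "servo_tool", "kwargs": {"rows": [[0, 0, 0, -0.05, 0, 0, 0], [0, 0, 0, -0.1, 0, 0, 0], [0, 0, 0, -0.12, 0, -0.15, 0], [0, 0, 0, -0.12, 0, -0.3, 0], [0, 0, 0, 0, 0, -0.32, 0], [0, 0, 0, 0.3, 0, -0.32, 0], [0, 0, 0, 0.6, 0, -0.32, 0], [0, 0, 0, 0.85, 0, -0.32, 0], [0, 0, 0, 0.98, 0, -0.32, 0], [0, 0, 0, 0.98, 0, -0.32, 0]]}}

```text
t: 29.28
ee_pos: [482.9, 207.1, 222.1]
orientation: [-1.976, -2.441, 0.0]
ft_force: [0.1, -0.4, -0.1]
width: 0.5
grasp_force: 0.0
```

```bash
python3 - <<'E'
from g import *
c=np.array([503.1,108.7]); ey=np.array([-.206,.979]);ex=np.array([.979,.206]); t=c+118*ey
go(*t,157)
grab('top','top8'); grab('scene','s8')
for s in('top3','top8','s2','s8'):
    im,P=pts(s); q=P.reshape(-1,3); x=(q[:,:2]-c)@ex; y=(q[:,:2]-c)@ey; z=q[:,2]
    m=(abs(x)<10)&(abs(y)<18)&(z>110)&(z<150); print(s,'tab top',m.sum(), np.percentile(z[m],[50,90]).round(1) if m.sum()>4 else '')
    for k in(1,-1):
        m=(abs(x)<18)&(k*y>60)&(k*y<120)&(z>152)&(z<185)
        print('  bar',k,m.sum(),(np.percentile(k*y[m],[2,98]).round(1),np.percentile(z[m],[50,98]).round(1)) if m.sum()>4 else '')
        m=(abs(x)<2.5)&(k*y>44)&(k*y<54)&(z>80)&(z<125)
        if m.sum()>4: print('  plate edge',k,m.sum(),np.percentile(z[m],[50,90]).round(1))
E
```

```text
t 29.27 pos [482.9 207.1 222.1] rv [-1.976 -2.441  0.   ] F [ 0.1 -0.4 -0.1] w 0.5 g 0.0 q [0.38 0.28 1.85 0.   1.01 0.17]
shift fs [ 0.088 -0.002  0.325]
yaw of tool y 12.02 tilt [-6.e-04  1.e-04 -1.e+00]
top3 tab top 0 
  bar 1 0 
  bar -1 0 
top8 tab top 74 [130.2 135. ]
  bar 1 64 (array([76.5, 89. ]), array([169.2, 175.4]))
  plate edge 1 8 [95.2 98.8]
  bar -1 63 (array([78.6, 91.9]), array([169.8, 177.4]))
  plate edge -1 6 [ 93.6 100.9]
s2 tab top 168 [128. 137.]
  bar 1 119 (array([ 74.8, 109.2]), array([168.2, 176.4]))
  plate edge 1 15 [90.3 98.4]
  bar -1 0 
  plate edge -1 17 [ 92.  105.1]
s8 tab top 165 [126.6 133. ]
  bar 1 89 (array([75.8, 88.8]), array([169.5, 173.5]))
  plate edge 1 14 [89.  97.7]
  bar -1 83 (array([79.2, 91.9]), array([169.5, 174.7]))
  plate edge -1 14 [92.  97.2]
```

Depth shows the plate tops at about 98 mm at both ends, which is the seated height. I check the left end with a fresh push.

Request:
{"fn": "servo_tool", "kwargs": {"rows": [[0, 0, 0, 0.088, 0, 0, 0], [0, 0, 0, 0.088, 0, 0.2, 0], [0, 0, 0, 0.088, 0, 0.325, 0], [0, 0, 0, 0.088, 0, 0.325, 0], [0, 0, 0, 0.03, 0, 0.325, 0], [0, 0, 0, 0.004, 0, 0.325, 0], [0, 0, 0, -0.008, 0, 0.325, 0], [0, 0, 0, -0.008, 0, 0.325, 0]]}}

```text
t: 30.38
ee_pos: [484.6, 205.0, 158.5]
orientation: [-1.982, -2.436, -0.006]
ft_force: [-0.6, 7.2, -0.9]
width: 0.4
grasp_force: 3.7
```

Request:
{"fn": "servo_tool", "kwargs": {"rows": [[0, 0, 0, -0.004, 0, 0, 0], [0, 0, 0, -0.008, 0, 0, 0], [0, 0, 0, -0.008, 0, 0, 0]]}}

```text
t: 30.75
ee_pos: [484.8, 204.5, 158.5]
orientation: [-1.982, -2.436, -0.007]
ft_force: [-3.0, 11.4, -0.5]
width: 0.5
grasp_force: 6.3
```

Request:
{"fn": "servo_tool", "kwargs": {"rows": [[0, 0, 0, -0.004, 0, 0, 0], [0, 0, 0, -0.006, 0, 0, 0], [0, 0, 0, -0.006, 0, 0, 0]]}}

```text
t: 31.12
ee_pos: [484.9, 203.9, 158.5]
orientation: [-1.981, -2.435, -0.008]
ft_force: [-4.1, 14.8, -1.9]
width: 0.6
grasp_force: 7.9
```

The left end stays home at 15 N. I retreat clear and hand in.

Request:
{"fn": "servo_tool", "kwargs": {"rows": [[0, 0, 0, 0.06, 0, 0, 0], [0, 0, 0, 0.12, 0, 0, 0], [0, 0, 0, 0.12, 0, -0.15, 0], [0, 0, 0, 0.12, 0, -0.4, 0], [0, 0, 0, 0.12, 0, -0.5, 0], [0, 0, 0, 0.12, 0, -0.5, 0]]}}

```text
t: 31.88
ee_pos: [480.6, 225.3, 259.1]
orientation: [1.979, 2.437, 0.005]
ft_force: [0.9, 0.7, 0.2]
width: 0.2
grasp_force: 0.0
```

```bash
python3 - <<'E'
from g import *
st(); grab('scene','s9')
c=np.array([503.1,108.7]); ey=np.array([-.206,.979]);ex=np.array([.979,.206])
im,P=pts('s9'); q=P.reshape(-1,3); x=(q[:,:2]-c)@ex; y=(q[:,:2]-c)@ey; z=q[:,2]
ok=True
for k in(1,-1):
    m=(abs(x)<18)&(k*y>60)&(k*y<120)&(z>152)&(z<185); b=np.percentile(k*y[m],[2,98]); e=(abs(x)<2.5)&(k*y>44)&(k*y<54)&(z>80)&(z<125); h=np.percentile(z[e],90)
    print(k,b.round(1),h.round(1)); ok&=b[1]<95 and h<100
if ok: print(ctrl.close_job())
E
```

```text
t 31.88 pos [480.6 225.3 259.1] rv [1.979 2.437 0.005] F [0.9 0.7 0.2] w 0.2 g 0.0 q [ 0.42  0.24  1.81 -0.    1.09  0.21]
1 [75.1 88. ] 96.0
-1 [79.3 91.9] 97.3
the job is handed in; nothing more can be done
None
```

The job is handed in at about 32 s, with the board seated at both ends by depth and feel and both levers closed, but I pressed the right lever to about 25 N at its stop (over the 20 N limit, so the board may be bent), gave that end no fresh check push, and viewed 11 pictures instead of 10.

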